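Pull the blown red fuse carrier from the lamp tester

ROBOT

A 6-joint arm with a two-finger parallel gripper is mounted at the origin on the work surface. World frame = base frame: x ahead of the robot, y to its left, z up, the work surface at z = 0. Lengths are in m, angles in rad, forces in N, time in s.
With the tool pointing down it reaches from about 0.425 to 0.95 m from the base axis. Payload 3.5 kg.
Tool frame: the origin (TCP) lies midway between the tips of the shut fingers; the grasp point (between the pads) lies 19 mm behind it; z points along the fingers, y is the line along which they close (so a half turn about z gives the same grasp; the last joint's range is limited). The gripper opens to 85 mm and grips with 20 to 120 N. Pads are 22 mm wide; open, the fingers measure 114 mm over their backs; the gripper's body (76 mm by 85 mm) begins 54 mm behind the grasp point. The pads swing forward as they close: fully open they stand 13 mm farther back than shut.
Start: joints at [1.132, 0.286, 1.577, -0, 1.279, -0.15], TCP at [0.192, 0.647, 0.231] pointing down, gripper open.
Joint ranges: [-2.77, 2.77], [-0.9, 2.22], [0.21, 2.48], [-1.53, 4.67], [0.24, 2.81], [-2.84, 2.84]. Speed limits (rad/s): [2.79, 2.79, 3.14, 3.14, 3.14, 3.14].

INTERFACE

Orientations are given as a unit quaternion [x, y, z, w].
In Python, from plant import get_state, read_camera, ctrl gives the robot as it stands.
- The arm moves only by the shell command python3 -m crank 'ROWS' [FORCE]. ROWS is JSON, a list of rows, each a list of 3 entries, a list of its own where there are three numbers: the shift along the tool's x, y, z in mm, then the turn about the tool's z in degrees, then the closure in counts, from 0 (fully open) to 255 (shut). In form: [[[tx, ty, tz], yaw, claw], ...]. A call has 1 to 10 rows; each row is the pose to reach, as a shift and turn from the pose commanded when the call began, along the tool's axes at that moment; what a row does not reach only later rows make up. A row lasts 1/10 s, in which the tool goes at most 50 mm and 8.59 degrees, less where a joint would pass 70% of its speed; a pose out of reach is approached as far as the arm can. A call with a gripper value outside its range is refused whole. The fingers move at their own pace and stop on an object; FORCE is the grip in N (left out, the last holds). Time passes only in rows, so rows that repeat a pose let the fingers close. It gives the time, the measured TCP pose, the force, the opening and the grip force at its end, in the units of the state.
- get_state(): the state, without advancing time (a new reading comes with each control period).
- read_camera(name): name is "scene" or "top"; returns a dict with "frame" (420x560x3 uint8, blue, green, red), "range_z" (420x560 float32, m along the optical axis (not along the pixel's ray), 0 where there is no reading), "vfov" (degrees; the focal length in pixels is half the picture's height over the tangent of half this angle, whatever the lens; pixels are square), "cx", "cy" (the principal point, pixels), "origin" and "orientation" of the camera in the world. Camera axes: x right, y down, z forward; pixel columns grow to the right and rows downward; lengths in m; the calibration is good to about 2 mm. A picture is of the moment at which its call begins.
- ctrl.sign_off(): hands the job in; it is judged then, once.
The state is a dict: "time": time; "qpos": joint angles; "dq": joint speeds; "joint_efforts": joint torques, N m; "eef_pos": TCP position; "tcp_rot": TCP orientation; "contact_force": force on the tool from outside, world axes, zero at the start; "wrist_torque": the same for the moment, N m; "opening": opening from 0.0 (shut) to 1.0 (fully open); "finger_force": force on a finger pad.
Only numpy, scipy, OpenCV 4.12 (cv2) and the standard library are available. Lean on these libraries where they do the work, as an engineer would, in place of code of your own. Each camera call takes 0.05 s, during which the arm holds its last target. There are 200 camera calls.

TASK

The fuse in the red-capped carrier of the lamp tester has blown. Push the red carrier straight down until its latch lets go and it springs up, then pull it out and set it down in the wooden tray without dropping it; leave the blue carrier latched as it is.

Things in the scene. Friction and masses are not known exactly. Their poses are not given: they have to be found in the camera images.
- tester: Grey lamp tester fixed to the bench, 130 mm (x) by 240 mm (y) by 88 mm high; origin: centre of its underside. Two square slots in its flat top, 45 mm either side of centre along its y; either may hold the red carrier. A carrier pushed down 6 to 7 mm (4 rising to 8 N) unlatches; hard stop at 10 mm. Let go, a spring lifts its top to 32 mm above the tester's top, where it stays, free to be drawn up.
- carrier_red: Fuse carrier to be taken out: loose upright square bar 28 x 28 mm, 72 mm tall, about 90 g; upper 29 mm red with a white dot on top, white ceramic and brass foot below. Origin: centre of its underside, z along it, x and y square to its sides and parallel to the tester's. Latched, its flat top is 12 mm above the tester's top (100 mm above the bench); popped up, its foot is 40 mm deep in the slot.
- carrier_blue: The same carrier with a blue cap, latched in the other slot, to be left alone; origin and sizes as the red one.
- tray: Shallow open tray of pale wood fixed to the bench, 170 mm (its x) by 130 mm (its y), 25 mm high, walls and floor 4 mm thick, empty; origin at the centre of its underside, z up.
There are look-alikes about, which are no part of the job. Leave any purple look-alike of the carrier_red alone.

How it is judged:
By the outcome, as a careful person would: the job done as asked, in the order asked, and still so for the second after the job is handed in, with the robot touching nothing.
It also fails if it takes over 51 s, if anything falls off the work surface, if the arm or the gripper's body presses on something with over 40 N, if the wrist force passes 120 N, or if a joint passes its speed limit or range.

## Working session

There is one attempt and no reset: what is moved stays moved. The work goes in short steps, Python scripts to look and compute and a shell command to move; the robot and the scene stay as the last step left them, time stands still between calls to the robot, and variables do not carry over. Pictures are saved under pics/ and viewed, at most 10 in all, crops included, and the job is handed in when it is done.

```bash
mkdir -p pics; cat > h.py <<'E'
import numpy as np, cv2
from scipy.spatial.transform import Rotation as R
from plant import get_state, read_camera, ctrl
def cam(n):
    c=read_camera(n); c['f']=210/np.tan(np.radians(c['vfov'])/2); c['M']=R.from_quat(c['orientation']).as_matrix(); return c
def ray(c,u,v,z):
    d=c['M']@np.array([(u-c['cx'])/c['f'],(v-c['cy'])/c['f'],1]); o=np.array(c['origin'])
    return o+d*(z-o[2])/d[2]
def pt(c,u,v):
    z=c['range_z'][int(v),int(u)]
    return c['M']@np.array([(u-c['cx'])/c['f']*z,(v-c['cy'])/c['f']*z,z])+np.array(c['origin'])
E
python3 - <<'E'
from h import *
for n in('scene','top'):
    c=cam(n); cv2.imwrite(f'pics/{n}0.png',c['frame']); np.save(f'{n}.npy',c,allow_pickle=True)
    print(n,c['frame'].shape,c['vfov'],c['cx'],c['cy'],c['origin'],c['M'].round(3).tolist())
s=get_state();print(s)
E
```

```text
scene (420, 560, 3) 54.75085473419625 281.4869218489157 208.96749499651395 [0.91359634 0.05897011 0.58296537] [[-0.208, 0.754, -0.623], [0.978, 0.167, -0.124], [0.011, -0.636, -0.772]]
top (420, 560, 3) 45.68048906230601 275.5518812366688 204.85876851644872 [ 0.37097398 -0.01979603  0.89719091] [[-0.015, -0.987, 0.162], [-1.0, 0.018, 0.016], [-0.019, -0.161, -0.987]]
{'time': 0.1, 'qpos': array([ 1.13200738e+00,  2.87128795e-01,  1.57807673e+00, -2.03085201e-05,
        1.27861553e+00, -1.50004269e-01]), 'dq': array([ 0.00076377, -0.00283615, -0.00239282, -0.00037694, -0.0028931 ,
       -0.00042533]), 'joint_efforts': array([ 2.93314770e-04, -4.07295763e+01, -2.93699723e+01, -1.59553360e-04,
        3.42281608e-03, -1.08008425e-05]), 'eef_pos': array([0.1919451 , 0.64648916, 0.23002605]), 'tcp_rot': array([ 1.43888126e-01,  9.89593334e-01, -1.06908502e-03, -3.13996669e-04]), 'contact_force': array([ 0.2468788 ,  0.62752504, -0.69942501]), 'wrist_torque': array([0.12118948, 0.02711134, 0.05347823]), 'finger_force': 0.0, 'opening': 1.0035029216390574}
```

View pics/scene0.png

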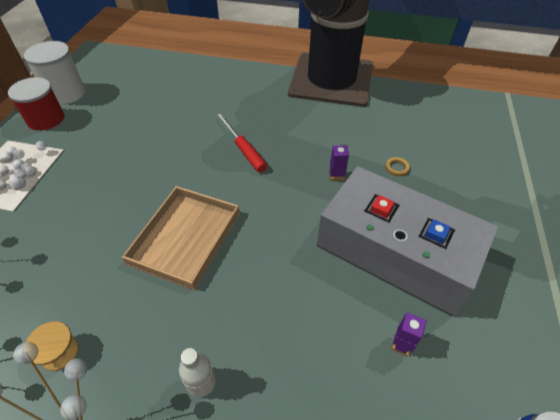

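View pics/top0.png

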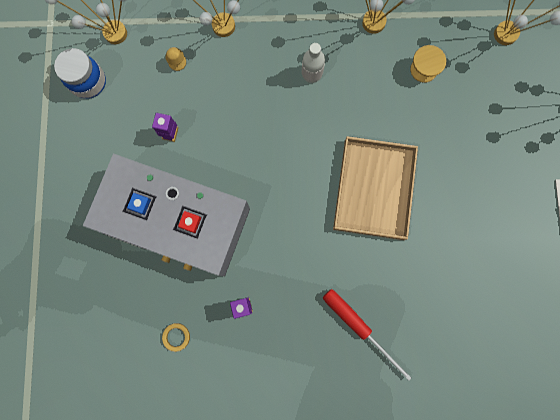

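In `scene`, the red carrier is at (382,206), the blue at (437,231), the purple look-alikes at (340,160) and (409,333), and the tray at (183,235). In `top` they are red (189,221), blue (138,203), purple (163,125) and (241,308), tray (377,188). The one meant is the red-capped carrier seated in the tester. The purple ones stand loose on the bench, and the red can and screwdriver are not carriers.

```bash
cat > meas.py <<'E'
from h import *
C={n:np.load(f'{n}.npy',allow_pickle=True).item() for n in('scene','top')}
for n,c in C.items():
    hsv=cv2.cvtColor(c['frame'],cv2.COLOR_BGR2HSV); h,s,v=cv2.split(hsv)
    roi=np.zeros(h.shape,bool)
    if n=='top': roi[150:285,75:255]=1
    else: roi[170:310,310:500]=1
    P={}
    # cap-top points: coloured or white pixels whose depth-height is ~100 mm
    vv,uu=np.mgrid[0:420,0:560]; z=c['range_z']
    X=np.stack([(uu-c['cx'])/c['f']*z,(vv-c['cy'])/c['f']*z,z],-1)@c['M'].T+c['origin']
    for col,m in(('red',((h<8)|(h>172))&(s>120)&(v>60)),('blue',(h>100)&(h<125)&(s>130)&(v>60))):
        m=(m&roi).astype(np.uint8)
        k=cv2.findContours(m,cv2.RETR_EXTERNAL,cv2.CHAIN_APPROX_NONE)[0]; k=max(k,key=cv2.contourArea)
        f=cv2.drawContours(np.zeros_like(m),[k],-1,1,-1).astype(bool)
        # white dot centre
        w=f&(s<90)&(v>150); dot=np.array([uu[w].mean(),vv[w].mean()])
        top=f&(X[...,2]>.096)
        P[col]=ray(c,*dot,.1)
        print(n,col,'dot px',dot.round(1),'->',P[col].round(4),'depth z',np.median(X[w][:,2]).round(4),'top centroid',X[top].mean(0).round(4))
    d=P['red']-P['blue']; print(' dist',np.hypot(*d[:2]).round(4),'line yaw',np.degrees(np.arctan2(-d[1],-d[0]) if 0 else np.arctan2(d[1],d[0])).round(2))
    # tester top surface
    t=roi&(abs(X[...,2]-.088)<.005); r=cv2.minAreaRect((X[t][:,:2]*1000).astype(np.float32)); print(' tester top rect mm',r,'z',np.median(X[t][:,2]).round(4))
    # tray rim
    r0=np.zeros(h.shape,bool)
    if n=='top': r0[125:250,325:428]=1
    else: r0[180:290,115:250]=1
    t=r0&(X[...,2]>.018)&(X[...,2]<.032); print(' tray rect mm',cv2.minAreaRect((X[t][:,:2]*1000).astype(np.float32)),'z',np.median(X[t][:,2]).round(4))
    tall=(X[...,2]>.11)&(z>0); 
    for i,st in enumerate(cv2.connectedComponentsWithStats(tall.astype(np.uint8))[2][1:]):
        if st[4]>60: print('  tall',st, X[st[1]:st[1]+st[3],st[0]:st[0]+st[2]][tall[st[1]:st[1]+st[3],st[0]:st[0]+st[2]]].mean(0).round(3))
s=cv2.resize(C['scene']['frame'][150:290,310:500],(760,560),interpolation=cv2.INTER_CUBIC); cv2.imwrite('pics/crop1.png',s)
E
python3 meas.py
```

```text
scene red dot px [382.9 202.7] -> [0.4766 0.1339 0.1   ] depth z 0.1005 top centroid [0.479  0.1336 0.0997]
scene blue dot px [438.8 227.9] -> [0.5086 0.2182 0.1   ] depth z 0.1002 top centroid [0.5151 0.2157 0.1049]
 dist 0.0901 line yaw -110.76
 tester top rect mm ((492.4283447265625, 175.90200805664062), (240.74826049804688, 134.06085205078125), 69.6235580444336) z 0.088
 tray rect mm ((543.0602416992188, -185.9895477294922), (131.11595153808594, 170.80076599121094), 80.6867904663086) z 0.0236
  tall [ 303    0   66   52 2730] [0.056 0.002 0.17 ]
  tall [ 13 341  37  47 530] [ 0.823 -0.22   0.166]
  tall [ 64 358  24  34 439] [ 0.822 -0.173  0.152]
  tall [  0 383  16  23  77] [ 0.857 -0.245  0.128]
  tall [ 60 394  27  26 538] [ 0.858 -0.143  0.179]
top red dot px [188.  220.8] -> [0.4779 0.135  0.1   ] depth z 0.1005 top centroid [0.4777 0.1344 0.0993]
top blue dot px [137.  202.4] -> [0.5097 0.2189 0.1   ] depth z 0.1001 top centroid [0.5081 0.2158 0.1079]
 dist 0.0897 line yaw -110.72
 tester top rect mm ((494.6015625, 177.13705444335938), (240.99757385253906, 130.3262176513672), 69.30485534667969) z 0.0874
 tray rect mm ((544.662353515625, -185.35699462890625), (130.46229553222656, 170.9380645751953), 80.57020568847656) z 0.0234
  tall [227   0  13  14 144] [0.829 0.057 0.137]
  tall [369   0  14  12 135] [ 0.817 -0.174  0.153]
  tall [ 96   3  14  16 165] [0.814 0.265 0.162]
  tall [544  11  16  14 130] [ 0.793 -0.463  0.142]
  tall [200  12  12  13 131] [0.821 0.106 0.119]
  tall [ 72  15  16  14 159] [0.805 0.311 0.145]
  tall [513  14  15  15 159] [ 0.798 -0.417  0.125]
```

View pics/crop1.png

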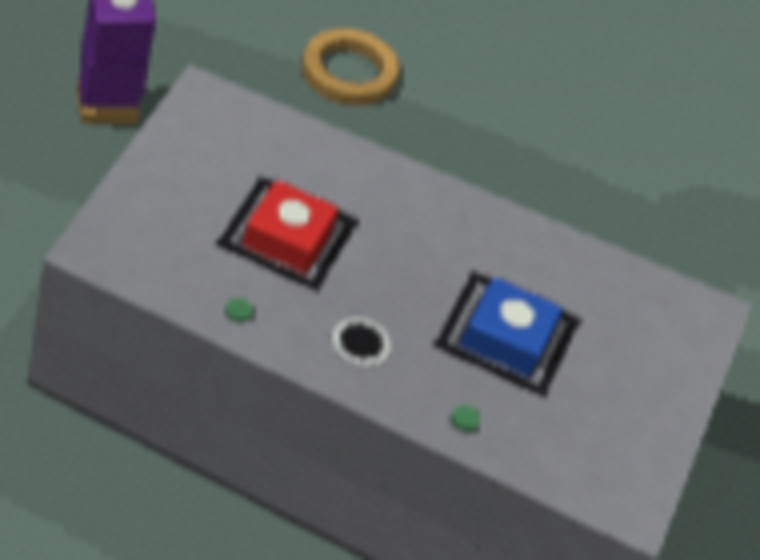

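The crop shows the red cap with its white dot at crop (292,215), seated low in the left slot, with blue latched at (515,312). The measurements agree with the given sizes: dots 90 mm apart, height 100 mm, tester 241 x 130 mm. I'll use red at (0.477, 0.1345), with the blue direction at 69.3°.

```bash
cat > go.py <<'E'
# how far to a target x y z(mm) and tool-y angle(deg), in the tool's axes
import sys; from h import *
x,y,z,a=map(float,sys.argv[1:]); s=get_state(); M=R.from_quat(s['tcp_rot']).as_matrix()
d=M.T@(np.array([x,y,z])-s['eef_pos']*1000); ya=np.degrees(np.arctan2(M[1,1],M[0,1]))
print('t',s['time'],'shift',d.round(1),'turn',round(ya-a,2),'tcp',(s['eef_pos']*1000).round(1),'tilt',M[:,2].round(4),'F',s['contact_force'].round(1),'open',round(s['opening'],3),'grip',round(s['finger_force'],1))
E
python3 -m crank '[[[-25,-25,8],5.7,255],[[-55,-55,16],11.4,255],[[-85,-85,24],17,255],[[-115,-115,32],23,255],[[-145,-145,40],29,255],[[-175,-175,48],35,255],[[-205,-205,56],41,255],[[-230,-230,62],47,255],[[-250,-250,65],53,255],[[-260,-255,65],58,255]]'
python3 go.py 477 134.5 140 -20.7
```

```text
time: 1.1
eef_pos: [0.3689, 0.326, 0.1651]
tcp_rot: [0.608, 0.794, -0.001, -0.0]
contact_force: [-0.2, -0.1, 0.2]
opening: 0.0
finger_force: 0.0
t 1.1 shift [-213.    54.6   25.3] turn 35.78 tcp [368.9 326.  165.1] tilt [-0.0019 -0.0017 -1.    ] F [-0.2 -0.1  0.2] open 0.0 grip 0.0
```

```bash

python3 -m crank '[[[-25,6,3],5,255],[[-60,15,6],10,255],[[-95,24,9],15,255],[[-130,33,12],20,255],[[-160,41,15],25,255],[[-185,47,18],30,255],[[-205,52,21],34,255],[[-213,54.6,25],35.8,255],[[-213,54.6,25],35.8,255],[[-213,54.6,25],35.8,255]]'
python3 go.py 477 134.5 105 -20.7
python3 - <<'E'
from h import *
c=cam('scene'); cv2.imwrite('pics/over.png',cv2.resize(c['frame'][110:290,300:510],(700,600)))
E
```

```text
time: 2.1
eef_pos: [0.4776, 0.1383, 0.1409]
tcp_rot: [0.821, 0.572, -0.0, -0.0]
contact_force: [0.6, 1.0, -0.5]
opening: -0.002
finger_force: 0.0
t 2.1 shift [-3.7  0.8 35.9] turn 0.41 tcp [477.6 138.3 140.9] tilt [-1.2e-03  3.0e-04 -1.0e+00] F [ 0.6  1.  -0.5] open -0.002 grip 0.0
```

View pics/over.png

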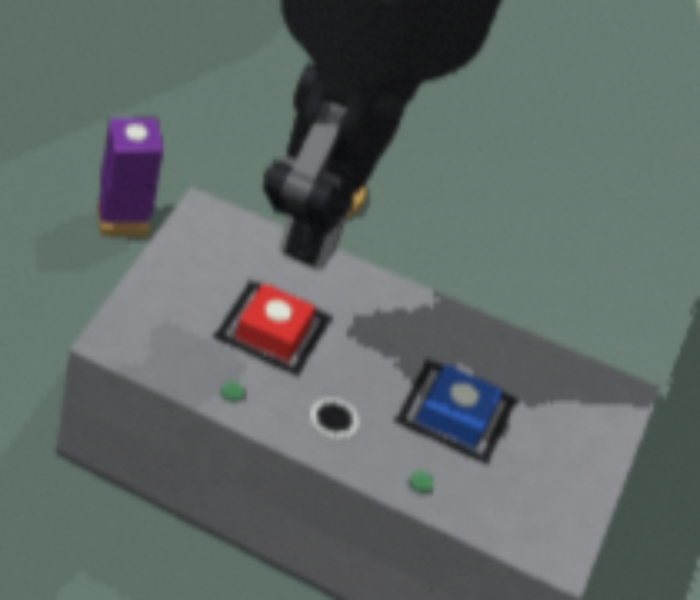

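The shut fingertips, at crop (310,255), hang about 40 mm above the red cap at (277,312). That matches the pose.

```bash

python3 -m crank '[[[0,0,15],0,255],[[0,0,30],0,255],[[0,0,30],0,255],[[0,0,30],0,255],[[0,0,30],0,255]]'
python3 go.py 477 134.5 105 -20.7
```

```text
time: 2.65
eef_pos: [0.4787, 0.1383, 0.1123]
tcp_rot: [0.821, 0.572, 0.001, 0.0]
contact_force: [0.0, 0.4, -0.4]
opening: -0.0
finger_force: 0.0
t 2.65 shift [-4.1 -0.3  7.3] turn 0.41 tcp [478.7 138.3 112.3] tilt [ 1.6e-03  2.0e-04 -1.0e+00] F [ 0.   0.4 -0.4] open -0.0 grip 0.0
```

```bash

python3 -m crank '[[[-4,0,4],0.4,255],[[-4,0,8],0.4,255],[[-4,0,11],0.4,255],[[-4,0,13],0.4,255],[[-4,0,15],0.4,255],[[-4,0,16],0.4,255],[[-4,0,16],0.4,255],[[-4,0,16],0.4,255]]'
python3 go.py 477 134.5 92.5 -20.7
```

```text
time: 3.45
eef_pos: [0.4778, 0.1341, 0.0965]
tcp_rot: [0.823, 0.568, 0.001, 0.001]
contact_force: [-1.5, -0.2, 6.0]
opening: 0.001
finger_force: 2.7
t 3.45 shift [ 0.1 -0.9  4. ] turn -0.04 tcp [477.8 134.1  96.5] tilt [ 0.0018 -0.     -1.    ] F [-1.5 -0.2  6. ] open 0.001 grip 2.7
```

```bash

python3 -m crank '[[[0,0,1],0,255],[[0,0,2],0,255],[[0,0,3],0,255],[[0,0,4],0,255],[[0,0,4.5],0,255],[[0,0,4.5],0,255],[[0,0,4.5],0,255]]'
python3 go.py 477 134.5 92.5 -20.7
```

```text
time: 4.15
eef_pos: [0.4776, 0.1341, 0.0918]
tcp_rot: [0.823, 0.568, 0.001, 0.0]
contact_force: [-0.4, 0.2, 5.0]
opening: -0.002
finger_force: 2.6
t 4.15 shift [ 0.2 -0.7 -0.7] turn -0.04 tcp [477.6 134.1  91.8] tilt [ 0.0016 -0.     -1.    ] F [-0.4  0.2  5. ] open -0.002 grip 2.6
```

```bash

python3 -m crank '[[[0,0,-10],0,255],[[0,0,-25],0,255],[[0,0,-45],0,255],[[0,0,-65],0,255],[[0,0,-75],0,60],[[0,0,-75],0,60],[[0,0,-75],0,60],[[0,0,-75],0,60]]'
python3 go.py 477 134.5 90.5 -20.7
python3 - <<'E'
from h import *
c=cam('scene'); cv2.imwrite('pics/pop.png',cv2.resize(c['frame'][90:290,290:510],(660,600)))
z=c['range_z'];vv,uu=np.mgrid[0:420,0:560]
X=np.stack([(uu-c['cx'])/c['f']*z,(vv-c['cy'])/c['f']*z,z],-1)@c['M'].T+c['origin']
h,s,v=cv2.split(cv2.cvtColor(c['frame'],cv2.COLOR_BGR2HSV))
for col,xy in(('red',(.477,.1345)),('blue',(.509,.2185))):
    m=(np.hypot(X[...,0]-xy[0],X[...,1]-xy[1])<.012)&(X[...,2]<.13)&(X[...,2]>.095); print(col,m.sum(),np.percentile(X[m][:,2],[10,50,90]).round(4))
    w=m&(s<90)&(v>120)
    if w.sum(): print(' dot',X[w].mean(0).round(4),w.sum())
E
```

```text
time: 4.95
eef_pos: [0.4759, 0.134, 0.1644]
tcp_rot: [0.823, 0.568, -0.001, -0.001]
contact_force: [-0.3, -0.3, -0.6]
opening: 0.683
finger_force: 0.0
t 4.95 shift [ 0.9  1.  73.9] turn -0.05 tcp [475.9 134.  164.4] tilt [-2.5e-03 -1.0e-04 -1.0e+00] F [-0.3 -0.3 -0.6] open 0.683 grip 0.0
red 143 [0.1189 0.12   0.1212]
 dot [0.4775 0.1338 0.1205] 39
blue 166 [0.099  0.1003 0.1012]
 dot [0.5088 0.2181 0.1006] 44
```

View pics/pop.png

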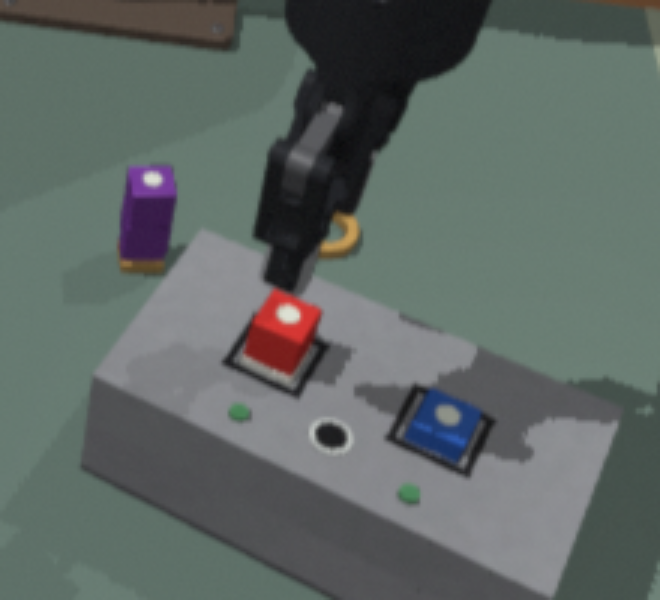

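Red has popped up: its top is at 0.120 m, with the dot at crop (289,315). Blue is still latched at 0.100 m. Next I descend and grasp.

```bash

python3 -m crank '[[[0,0.5,12],0,60],[[0.5,0.5,30],0,60],[[0.5,0.5,48],0,60],[[0.5,0.5,62],0,60],[[0.5,0.5,70],0,60],[[0.5,0.5,72.5],0,60],[[0.5,0.5,72.5],0,60],[[0.5,0.5,72.5],0,60]]'
python3 go.py 477 134.5 90.5 -20.7
```

```text
time: 5.8
eef_pos: [0.4781, 0.1344, 0.0941]
tcp_rot: [0.823, 0.568, 0.001, 0.0]
contact_force: [1.0, 0.4, -0.0]
opening: 0.765
finger_force: 0.0
t 5.8 shift [-0.3 -1.1  3.6] turn -0.05 tcp [478.1 134.4  94.1] tilt [ 1.5e-03  1.0e-04 -1.0e+00] F [ 1.   0.4 -0. ] open 0.765 grip 0.0
```

```bash

python3 -m crank '[[[0,-0.5,2],0,120],[[0,-0.5,2],0,150],[[0,-0.5,2],0,255],[[0,-0.5,2],0,255],[[0,-0.5,2],0,255],[[0,-0.5,2],0,255],[[0,-0.5,2],0,255],[[0,-0.5,2],0,255]]' 35
python3 go.py 477 134.5 90.5 -20.7
```

```text
time: 6.6
eef_pos: [0.4771, 0.1345, 0.0914]
tcp_rot: [0.823, 0.568, 0.0, 0.0]
contact_force: [0.6, -0.9, 1.1]
opening: 0.319
finger_force: 38.8
t 6.6 shift [-0.1 -0.1  0.9] turn -0.05 tcp [477.1 134.5  91.4] tilt [ 4.e-04  1.e-04 -1.e+00] F [ 0.6 -0.9  1.1] open 0.319 grip 38.8
```

```bash

python3 -m crank '[[[0,0,-5],0,255],[[0,0,-12],0,255],[[0,0,-22],0,255],[[0,0,-32],0,255],[[0,0,-42],0,255],[[0,0,-52],0,255],[[0,0,-64],0,255],[[0,0,-72],0,255],[[0,0,-75],0,255],[[0,0,-75],0,255]]'
python3 go.py 544 -185.7 165 -9.4
```

```text
time: 7.6
eef_pos: [0.4773, 0.1345, 0.167]
tcp_rot: [0.823, 0.568, 0.0, 0.0]
contact_force: [-0.9, -0.0, -0.2]
opening: 0.323
finger_force: 38.6
t 7.6 shift [-275.8  175.9    2. ] turn -11.35 tcp [477.3 134.5 167. ] tilt [ 1.1e-03  1.0e-04 -1.0e+00] F [-0.9 -0.  -0.2] open 0.323 grip 38.6
```

```bash

python3 -m crank '[[[-8,5,0],0,255],[[-24,15,0],-1,255],[[-45,29,0],-2,255],[[-70,45,0],-3,255],[[-95,61,0],-4,255],[[-120,77,0],-5,255],[[-145,92,0],-6,255],[[-165,105,0],-6,255],[[-180,115,0],-6,255],[[-185,118,0],-6,255]]'
python3 go.py 544 -185.7 165 -9.4
```

```text
time: 8.6
eef_pos: [0.5216, -0.0823, 0.1656]
tcp_rot: [0.793, 0.61, -0.001, -0.0]
contact_force: [-0.3, 0.4, -0.7]
opening: 0.325
finger_force: 38.6
t 8.6 shift [-94.2  48.2   0.6] turn -5.48 tcp [521.6 -82.3 165.6] tilt [-0.0013 -0.     -1.    ] F [-0.3  0.4 -0.7] open 0.325 grip 38.6
```

```bash

python3 -m crank '[[[-8,4,0],-1,255],[[-22,11,0],-2,255],[[-40,20,0],-3,255],[[-58,30,0],-4,255],[[-74,38,0],-5,255],[[-86,44,0],-5.5,255],[[-92,47,0],-5.5,255],[[-94,48,0],-5.5,255],[[-94,48,0],-5.5,255],[[-94,48,0],-5.5,255]]'
python3 go.py 544 -185.7 47.4 -9.4
python3 - <<'E'
from h import *
c=cam('scene'); cv2.imwrite('pics/tray1.png',cv2.resize(c['frame'][90:300,90:370],(800,600)))
E
```

```text
time: 9.6
eef_pos: [0.5442, -0.1827, 0.1662]
tcp_rot: [0.762, 0.648, 0.0, -0.0]
contact_force: [0.3, 0.4, -1.2]
opening: 0.321
finger_force: 38.6
t 9.6 shift [ -3.    0.4 118.8] turn 0.18 tcp [ 544.2 -182.7  166.2] tilt [-3.e-04  4.e-04 -1.e+00] F [ 0.3  0.4 -1.2] open 0.321 grip 38.6
```

View pics/tray1.png

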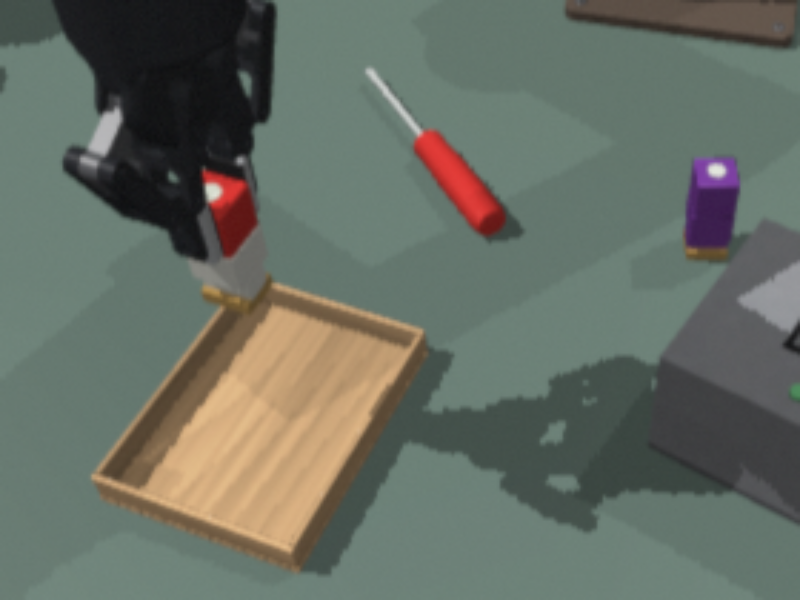

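The carrier is held upright (red cap at crop (225,210), brass foot at (237,297)), about 120 mm above the tray centre. Now I lower it slowly until it touches.

```bash

python3 -m crank '[[[-1,0,10],0,255],[[-2,0,25],0,255],[[-2,0,42],0,255],[[-2,0,60],0,255],[[-2,0,78],0,255],[[-2,0,94],0,255],[[-2,0,106],0,255],[[-2,0,112],0,255],[[-2,0,114],0,255],[[-2,0,114],0,255]]'
python3 go.py 544 -185.7 47.4 -9.4
python3 -m crank '[[[0,0,1],0,255],[[0,0,2],0,255],[[0,0,3],0,255],[[0,0,3.5],0,255],[[0,0,3.5],0,255],[[0,0,3.5],0,255]]'
python3 go.py 544 -185.7 47.4 -9.4
```

```text
time: 10.65
eef_pos: [0.5442, -0.1855, 0.0525]
tcp_rot: [0.762, 0.648, 0.0, 0.0]
contact_force: [0.3, -0.1, -0.8]
opening: 0.322
finger_force: 38.6
t 10.65 shift [-0.2 -0.2  5.1] turn 0.15 tcp [ 544.2 -185.5   52.5] tilt [ 4.e-04 -3.e-04 -1.e+00] F [ 0.3 -0.1 -0.8] open 0.322 grip 38.6
time: 11.25
eef_pos: [0.544, -0.1854, 0.0489]
tcp_rot: [0.762, 0.648, 0.0, 0.0]
contact_force: [-0.2, -0.8, -0.4]
opening: 0.322
finger_force: 38.6
t 11.25 shift [-0.3  0.   1.5] turn 0.15 tcp [ 544.  -185.4   48.9] tilt [ 1.e-04 -1.e-04 -1.e+00] F [-0.2 -0.8 -0.4] open 0.322 grip 38.6
```

```bash

python3 -m crank '[[[0,0,0.7],0,255],[[0,0,1.4],0,255],[[0,0,1.4],0,255],[[0,0,1.4],0,255]]'
python3 go.py 544 -185.7 47.4 -9.4
python3 - <<'E'
from h import *
c=cam('scene'); cv2.imwrite('pics/tray2.png',cv2.resize(c['frame'][150:290,110:270],(685,600)))
E
```

```text
time: 11.65
eef_pos: [0.5441, -0.1855, 0.0478]
tcp_rot: [0.762, 0.648, 0.0, 0.0]
contact_force: [-0.9, -0.1, 2.1]
opening: 0.32
finger_force: 38.9
t 11.65 shift [-0.3 -0.1  0.4] turn 0.15 tcp [ 544.1 -185.5   47.8] tilt [ 2.e-04 -1.e-04 -1.e+00] F [-0.9 -0.1  2.1] open 0.32 grip 38.9
```

View pics/tray2.png

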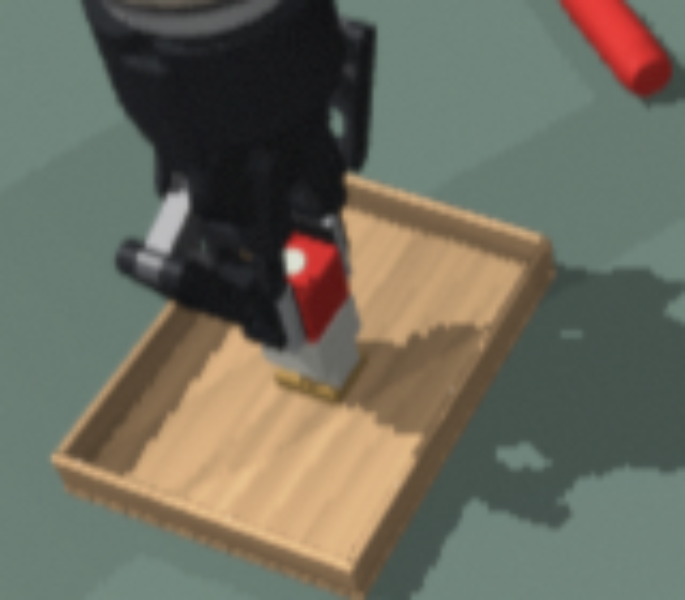

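The foot meets the tray floor at crop (318,383), and the upward force has begun. I'll go another 0.5 mm to be sure of the seat, then release slowly.

```bash

python3 -m crank '[[[0,0,0.5],0,255],[[0,0,0.5],0,255],[[0,0,0.5],0,255]]'
python3 -m crank '[[[0,0,0.3],0,165],[[0,0,0.3],0,155],[[0,0,0],0,145],[[0,0,0],0,130],[[0,0,0],0,115],[[0,0,0],0,100],[[0,0,0],0,90],[[0,0,0],0,90],[[0,0,0],0,90],[[0,0,0],0,90]]' 20
python3 go.py 544 -185.7 47.4 -9.4
```

```text
time: 12.0
eef_pos: [0.5441, -0.1855, 0.0478]
tcp_rot: [0.762, 0.648, -0.0, 0.0]
contact_force: [-1.6, 0.5, 5.1]
opening: 0.321
finger_force: 39.5
time: 13.0
eef_pos: [0.544, -0.1854, 0.0469]
tcp_rot: [0.762, 0.648, 0.0, 0.0]
contact_force: [-0.1, -0.4, 0.0]
opening: 0.648
finger_force: 0.0
t 13.0 shift [-0.3  0.1 -0.5] turn 0.15 tcp [ 544.  -185.4   46.9] tilt [ 0. -0. -1.] F [-0.1 -0.4  0. ] open 0.648 grip 0.0
```

Released. Now I go straight up and check.

```bash

python3 -m crank '[[[0,0,-5],0,90],[[0,0,-15],0,90],[[0,0,-30],0,90],[[0,0,-50],0,90],[[0,0,-75],0,90],[[0,0,-100],0,90],[[0,0,-120],0,90],[[0,0,-130],0,90],[[0,0,-130],0,90],[[0,0,-130],0,90]]'
python3 - <<'E'
from h import *
c=cam('scene'); cv2.imwrite('pics/end.png',c['frame'])
for n,u,v in(('blue dot',438.8,227.9),): print(n,pt(c,u,v).round(4))
h,s,v=cv2.split(cv2.cvtColor(c['frame'],cv2.COLOR_BGR2HSV)); z=c['range_z'];vv,uu=np.mgrid[0:420,0:560]
X=np.stack([(uu-c['cx'])/c['f']*z,(vv-c['cy'])/c['f']*z,z],-1)@c['M'].T+c['origin']
m=(np.hypot(X[...,0]-.544,X[...,1]+.1855)<.03)&(X[...,2]>.072)&(X[...,2]<.085); print(m.sum(),X[m].mean(0).round(4))
print(get_state()['eef_pos'])
E
```

```text
time: 14.0
eef_pos: [0.5436, -0.1852, 0.1766]
tcp_rot: [0.762, 0.648, -0.0, -0.0]
contact_force: [0.4, 0.6, -0.3]
opening: 0.646
finger_force: 0.0
blue dot [0.5093 0.2179 0.101 ]
257 [ 0.5452 -0.1849  0.0755]
[ 0.54328277 -0.1850081   0.17579715]
```

View pics/end.png

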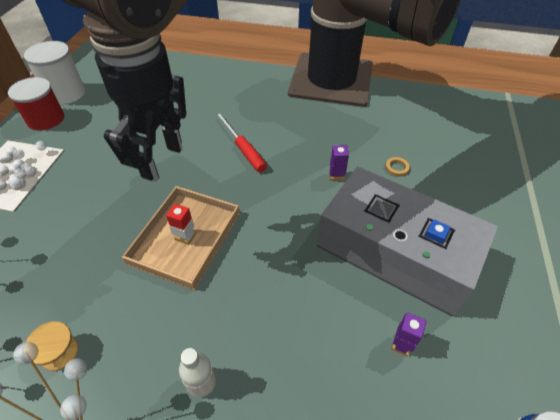

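The red carrier stands upright in the tray at (180,222), with its top at 0.076 m as it should be. The red slot at (382,208) is empty, blue is still latched at (437,231), and the gripper is clear.

```bash
python3 -c "
from plant import ctrl
print(ctrl.sign_off())"
```

```text
the job is handed in; nothing more can be done
None
```

The red carrier was unlatched, drawn out and set down upright in the tray, the blue one is still latched, and the job was handed in at about 14 s of robot time.

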